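# Reload and oil the bobbin well of a leather stitcher

### The job

Get the leather stitching machine ready: swing the flat cover of the bobbin well right aside on its pivot screw, take the empty spool out of the well and put it in the small steel tray, and put every full thread spool from the bench into the well, then press the oiler's pump cap right down and let it come back up. Then swing the cover back fully shut, and last of all turn the machine's handwheel by its crank peg forward over the top until it is just past the stiff spot, and leave it there, without running it on. Leave the other tools and jars where they are.

Things in the scene. Friction and masses are not known exactly. Their poses are not given: they have to be found in the camera images.
- well: Bobbin well: grey open-topped cast box fixed on the bench, 136 (x) x 186 (y) x 75 mm high, walls and floor 8 mm thick, so the inside is 120 x 170 mm and 67 mm deep. Origin at the centre of its underside, z up. Closed by a flat cover at the start; the cover's underside is 76.5 mm above the bench. A small boss at its +x, +y corner carries the pivot screw.
- well_pivot (a point): Axis of the cover's single vertical pivot screw, at the well's +x +y corner: 60 mm along x and 105 mm along y of the well; the point is at the cover's upper face, 80 mm up.
- cover (a joint): Angle of the flat aluminium cover (138 x 210 x 4 mm) about the pivot screw, rad. 0 = fully shut (on a stop); it grows as the cover swings level and clockwise seen from above, so that its free end goes towards the robot and then to the left (+y) of the well. At 1.57 the whole well is uncovered; stop at 1.8. It stays where it is left; friction 0.15 N m.
- cover_knob (a point): Middle of the black upright knob on the cover, 22 mm in diameter, 36 mm tall; the point is 18 mm above the cover's upper face and 18 mm below the knob's top. The knob stands 183 mm from the pivot screw, at the cover's free end, and turns with the cover.
- spool1: A full thread spool: plain pale wood flanges 46 mm in diameter and 8 mm thick at both ends, 60 mm long, cream thread wound between them to 40 mm diameter, 110 g. Starts upright on the bench. Origin at its centre (30 mm above its underside), z along its axis. Two or three of spool1 to spool3 are present; the rest are absent (None).
- spool2: As spool1.
- spool3: As spool1.
- empty: The empty spool: same flanges and length as the full ones, but with a bare wooden core 20 mm in diameter, 70 g. Starts upright on the well's floor, under the cover; its upper flange is then 7 mm below the well's rim. Origin at its centre, 30 mm above its underside. Always present.
- tray: Small steel tray fixed on the bench, 110 x 110 mm, 25 mm high, walls and floor 5 mm. Origin at the centre of its underside.
- oiler: White oiler bottle, 60 mm in diameter, fixed on the bench just beyond the well's far (+x) wall, a copper pipe from it into the well. Origin at the centre of its foot; 148 mm tall to the top of the pump cap.
- pump_top (a point): Centre of the flat top of the oiler's black pump cap, 38 mm in diameter, 148 mm above the bench when up; it goes down with the cap.
- pump (a joint): How far the pump cap is pressed down, m: 0 = up, 0.011 = fully down. A spring pushes it back: about 2 N to start, 8 N at the bottom.
- machine: Small green leather stitching machine fixed on the bench at the left; base 170 (x) x 310 (y) mm, top 215 mm up. Its handwheel is at its -y end. Origin on the bench; the wheel's axis lies along the machine's y, 130 mm up.
- wheel_axis (a point): Point on the handwheel's axis, level with the middle of the crank peg along y; 130 mm above the bench.
- wheel_peg (a point): Middle of the wooden crank peg on the handwheel's -y face: a round peg 18 mm in diameter, 65 mm long, level along the machine's y, 68 mm from the wheel's axis; the point is 35 mm out from the wheel's face and 30 mm from the peg's free end. The wheel itself is 160 mm in diameter.
- wheel (a joint): Angle of the handwheel, rad: 0 = crank peg straight above the axis; negative = peg leaning to the machine's -x (towards the robot), positive = leaning to its +x. Forward means growing. Starts at -0.85 to -0.6. Stays where it is left; the drag of 0.35 N m rises to about 0.6 N m near -0.4 (the stiff spot), is back to 0.35 at 0 and falls to about 0.1 at 0.4: just past the stiff spot means the peg a little beyond upright, about 0.1 to 0.4. Stops at -1.1 and 1.25.
- awl: Awl with dark wooden handle, 150 mm, lying near the robot. Leave alone.
- mallet: Hammer with wooden handle, 240 mm, lying. Leave alone.
- slicker: Turned wooden edge slicker, 100 mm tall, standing. Leave alone.
- tin: Green open tin 70 x 110 x 80 mm with cards. Leave alone.
- jar: Amber glass jar 110 mm tall. Leave alone.
- pliers: Pliers, 160 mm, lying. Leave alone.
- weight: Dark steel block 90 x 50 x 30 mm. Leave alone.
Not all that is in view belongs to the job. What is shaped like the spool3 but red or yellow is not meant. Leave any red look-alike of the oiler alone.

How it is judged (in metres and radians):
On the way, in this order (a step that is already met when the one before it is completed fails the run):
1. the cover is swung right aside (value of joint cover above 1.3 rad), for 0.2 s.
2. with the cover aside, the empty spool is in the tray and every full spool in the well, let go (value of joint cover above 1.2 rad and x of spool1 in the frame of well between -0.06 and 0.06 m and y of spool1 in the frame of well between -0.085 and 0.085 m and z of each of spool1, spool2, spool3 in the frame of well below 0.055 m and x of spool2 in the frame of well between -0.06 and 0.06 m and y of spool2 in the frame of well between -0.085 and 0.085 m and x of spool3 in the frame of well between -0.06 and 0.06 m and y of spool3 in the frame of well between -0.085 and 0.085 m and x of empty in the frame of tray between -0.05 and 0.05 m and y of empty in the frame of tray between -0.05 and 0.05 m and z of empty in the frame of tray below 0.05 m and contact force between the fingers and spool1 below 0.1 N and contact force between the fingers and spool2 below 0.1 N and contact force between the fingers and spool3 below 0.1 N and contact force between the fingers and empty below 0.1 N), for 0.2 s.
3. the pump cap is pressed right down while the well is open and loaded (value of joint pump above 0.008 m and value of joint cover above 1.2 rad and x of spool1 in the frame of well between -0.06 and 0.06 m and y of spool1 in the frame of well between -0.085 and 0.085 m and z of each of spool1, spool2, spool3 in the frame of well below 0.055 m and x of spool2 in the frame of well between -0.06 and 0.06 m and y of spool2 in the frame of well between -0.085 and 0.085 m and x of spool3 in the frame of well between -0.06 and 0.06 m and y of spool3 in the frame of well between -0.085 and 0.085 m and x of empty in the frame of tray between -0.05 and 0.05 m and y of empty in the frame of tray between -0.05 and 0.05 m and z of empty in the frame of tray below 0.05 m), for 0.02 s.
4. the cover is fully shut again, the pump cap up (value of joint cover below 0.1 rad and value of joint pump below 0.002 m), for 0.2 s.
5. the handwheel is turned past the stiff spot with the cover shut (value of joint wheel above 0.03 rad and value of joint cover below 0.1 rad), for 0.1 s.
At the end, for the whole second after the job is handed in: Every full spool present lies or stands inside the well, the empty spool is inside the tray, all at rest; the cover is within 0.1 rad of shut, the pump cap is up (within 2 mm), and the handwheel rests 0.03 to 0.55 rad past the top (all of step 5 and x of spool1 in the frame of well between -0.06 and 0.06 m and y of spool1 in the frame of well between -0.085 and 0.085 m and z of each of spool1, spool2, spool3 in the frame of well below 0.055 m and x of spool2 in the frame of well between -0.06 and 0.06 m and y of spool2 in the frame of well between -0.085 and 0.085 m and x of spool3 in the frame of well between -0.06 and 0.06 m and y of spool3 in the frame of well between -0.085 and 0.085 m and x of empty in the frame of tray between -0.05 and 0.05 m and y of empty in the frame of tray between -0.05 and 0.05 m and z of empty in the frame of tray below 0.05 m and value of joint pump below 0.002 m and value of joint wheel below 0.55 rad and velocity of joint wheel between -0.05 and 0.05 rad/s and linear speed of each of spool1, spool2, spool3, empty below 0.03 m/s); the robot touches nothing.
It fails at once if the handwheel is run on far past the stiff spot (more than 0.75 rad past the top) (value of joint wheel above 0.75 rad).
It fails at once if a bystanding tool, tin, jar or weight is moved more than 4 cm (distance of any of awl, mallet, slicker, tin, jar, pliers, weight from where it was at the start of the episode above 0.04 m).
Of spool1, spool2, spool3 only 2 to 3 are there at a start; the rules pass over those that are not, and their reading is None.
At some moment in a run one of spool1, spool2, spool3 may be knocked a few centimetres aside while the robot is not near it.
It also fails if it takes over 200 s, if anything falls off the work surface, if the arm or the gripper's body presses on something with over 40 N, if the wrist force passes 120 N, or if a joint passes its speed limit or range.

### The arm

A 6-joint arm with a two-finger parallel gripper is mounted at the origin on the work surface. World frame = base frame: x ahead of the robot, y to its left, z up, the work surface at z = 0. Lengths are in mm, angles in rad, forces in N, time in s.
With the tool pointing down it reaches from about 350 to 975 mm from the base axis. Payload 17.4 kg.
Tool frame: the origin (TCP) lies on the mounting face of the last link; the fingertips stand 173 mm ahead of it and the grasp point (between the pads) lies 155 mm ahead of it; z points along the fingers, y is the line along which they close (so a half turn about z gives the same grasp; the last joint's range is limited). The gripper opens to 85 mm and grips with 20 to 120 N. Pads are 22 mm wide; open, the fingers measure 114 mm over their backs; the gripper's body (76 mm by 85 mm) begins 54 mm behind the grasp point. The pads swing forward as they close: fully open they stand 13 mm farther back than shut.
Start: joints at [1.114, 0.116, 1.442, -0, 1.584, -0.038], TCP at [274.507, 616.668, 404.703] pointing down, gripper open.
Joint ranges: [-2.83, 2.83], [-0.83, 2.19], [0.07, 2.5], [-1.14, 4.28], [0.01, 3], [-2.97, 2.97]. Speed limits (rad/s): [1.89, 1.89, 2.22, 3.14, 3.14, 3.14].

### API

Orientations are given as a rotation vector (axis times angle).
In Python, from rig import * gives the robot as it stands.
- The arm moves only by the tool jog_arm, never from a script. Its arguments are lists of equal length, an entry for each row: "offset": the shift along the tool's x, y, z normalised to -1 to 1, where 1 is 0.05 m, a list of three; "roll": the turn about the tool's z normalised to -1 to 1, where 1 is 0.15 rad. A call has 1 to 8 rows; each row shifts and turns the commanded pose from where the row before left it, along the tool's axes as they then stand; what a row does not reach is not made up. A row lasts 1/10 s, in which the tool goes at most 50 mm and 8.59 degrees, less where a joint would pass 70% of its speed; a pose out of reach is approached as far as the arm can. A call with a number of a shift or a turn outside -1 to 1 is refused whole. A call with a gripper value outside its range is refused whole. "fingers" is the gripper's target within -1 to 1 (shut at 1, half-way at 0, fully open at -1), set as the call begins (left out, the last holds). The fingers move at their own pace and stop on an object; "newtons" is the grip in N (left out, the last holds). Time passes only in rows, so rows that do not move let the fingers close. It gives the time, the measured TCP pose, the force, the opening and the grip force at its end, in the units of the state.
- get_obs(): the state, without advancing time (a new reading comes with each control period).
- snapshot(name): name is "side" or "top" or "wrist"; returns (picture, depth): 480x640x3 uint8, red, green, blue; 480x640 float32, mm along the optical axis (not along the pixel's ray), 0 where there is no reading.
- camera_info(name): a dict with "K" (3x3 intrinsics, pixels), "k1" (the pictures are not rectified: a ray, as slopes to the right and down, at radius r is drawn at 1 + k1 r^2 times it, then the intrinsics apply), "eye" and "orientation" of the camera in the world; the wrist camera has in their place "hand_eye" (4x4, takes a point from camera to tool coordinates, whose origin is the TCP and whose axes are the flange's). Camera axes: x right, y up, looking along -z (the intrinsics and any distortion apply to the point x, -y, -z); pixel columns grow to the right and rows downward; lengths in mm; the calibration is good to about 2 mm. A picture is of the moment at which its call begins: read the wrist's pose just before it. camera_info takes no time and is no camera call.
- job_done(): hands the job in; it is judged then, once.
The state is a dict: "time": time; "qpos": joint angles; "joint_vel": joint speeds; "joint_efforts": joint torques, N m; "tcp_pos": TCP position; "orientation": TCP orientation; "contact_force": force on the tool from outside, world axes, zero at the start; "moment": the same for the moment, N m; "opening": finger opening in mm; "grasp_force": force on a finger pad.
Only numpy, scipy, OpenCV 4.12 (cv2) and the standard library are available. Lean on these libraries where they do the work, as an engineer would, in place of code of your own. Each camera call takes 0.05 s, during which the arm holds its last target. There are 200 camera calls.

## Working session

There is one attempt and no reset: what is moved stays moved. The work goes in short steps, Python scripts to look and compute and a tool call to move; the robot and the scene stay as the last step left them, time stands still between calls to the robot, and variables do not carry over. Pictures are saved under pics/ and viewed, at most 14 in all, crops included, and the job is handed in when it is done.

Besides the shell and the picture viewer there is one more tool, called after ">>>" in YAML: its name, and indented under it one key for each argument. jog_arm: Moves the arm, as the interface text tells. Scaled input: -1 to 1 covers 0.05 m each way for a shift and 0.15 rad each way for a turn. Its arguments: {"type":"object","properties":{"offset":{"type":"array"},"roll":{"type":"array"},"fingers":{"type":"number"},"newtons":{"type":"number"}},"required":["offset","roll"]}

```bash
mkdir -p pics; ls; cat > h.py <<'E'
from rig import *
import numpy as np, cv2
from scipy.spatial.transform import Rotation as R
def cam(name,obs=None):
    c=camera_info(name);K=np.array(c["K"])
    if "hand_eye" in c:
        o=obs; T=np.eye(4);T[:3,:3]=R.from_rotvec(o["orientation"]).as_matrix();T[:3,3]=o["tcp_pos"];M=T@np.array(c["hand_eye"])
    else:
        M=np.eye(4); q=np.array(c["orientation"]); M[:3,:3]=R.from_rotvec(q).as_matrix() if q.size==3 else q.reshape(3,3); M[:3,3]=c["eye"]
    return K,c["k1"],M
def cloud(name,save=None):
    o=get_obs();im,d=snapshot(name);K,k1,M=cam(name,o)
    if save: cv2.imwrite("pics/"+save,im[:,:,::-1])
    v,u=np.mgrid[0:480,0:640].astype(float)
    p=np.stack([u.ravel(),v.ravel()],1)[:,None]
    n=cv2.undistortPoints(p,K,np.array([k1,0,0,0.])).reshape(480,640,2)
    P=np.stack([n[...,0]*d,-n[...,1]*d,-d],-1)
    W=P@M[:3,:3].T+M[:3,3]; W[d==0]=np.nan
    return im,d,W
E
python3 - <<'E'
from h import *
print(get_obs())
for n in("top","side"):
    print(n,camera_info(n))
    im,d,W=cloud(n,n+"0.png"); np.save(n+"W.npy",W); np.save(n+"I.npy",im)
print(camera_info("wrist"))
E
```

```text
pics
{'time': 0.0, 'qpos': array([ 1.11423268e+00,  1.16489991e-01,  1.44229246e+00, -3.47437548e-06,
        1.58400855e+00, -3.78002325e-02]), 'joint_vel': array([ 0.00240614, -0.00208827,  0.00261484,  0.00036521,  0.00156489,
        0.0004224 ]), 'joint_efforts': array([ 3.13375436e-03, -7.31930351e+01, -6.32523179e+01,  1.86726784e-04,
        5.75952174e-03,  1.18312306e-05]), 'tcp_pos': array([274.48682566, 616.67556256, 403.94246649]), 'orientation': array([-6.52935923e-01, -3.07269503e+00,  1.82630842e-03]), 'contact_force': array([-0.21337857,  0.48232283, -0.24221707]), 'moment': array([-0.03233837, -0.01175424, -0.01623118]), 'grasp_force': 0.0, 'opening': 85.53326937407945}
top {'K': array([[510.33420273,   0.        , 327.8462634 ],
       [  0.        , 510.33420273, 228.70265816],
       [  0.        ,   0.        ,   1.        ]]), 'k1': -0.14652580074646598, 'eye': array([ 298.01659161,  -25.82523081, 1452.35002266]), 'orientation': array([ 0.15379138, -0.13658744, -1.59209345])}
side {'K': array([[560.54080496,   0.        , 329.54238775],
       [  0.        , 560.54080496, 240.91771754],
       [  0.        ,   0.        ,   1.        ]]), 'k1': 0.015497492914699635, 'eye': array([  24.76697253, -827.33471652,  941.73304385]), 'orientation': array([ 0.8462646 , -0.23909125, -0.52743842])}
{'K': array([[376.80910344,   0.        , 324.33534531],
       [  0.        , 376.80910344, 241.10748891],
       [  0.        ,   0.        ,   1.        ]]), 'k1': -0.0652157202830107, 'hand_eye': array([[ 5.20483108e-05,  9.49796058e-01,  3.12869694e-01,
         8.00123496e+01],
       [ 9.99999590e-01, -3.32338482e-04,  8.42540828e-04,
        -7.68340977e-02],
       [ 9.04220597e-04,  3.12869521e-01, -9.49795686e-01,
         3.14972194e+01],
       [ 0.00000000e+00,  0.00000000e+00,  0.00000000e+00,
         1.00000000e+00]])}
```

View pics/top0.png

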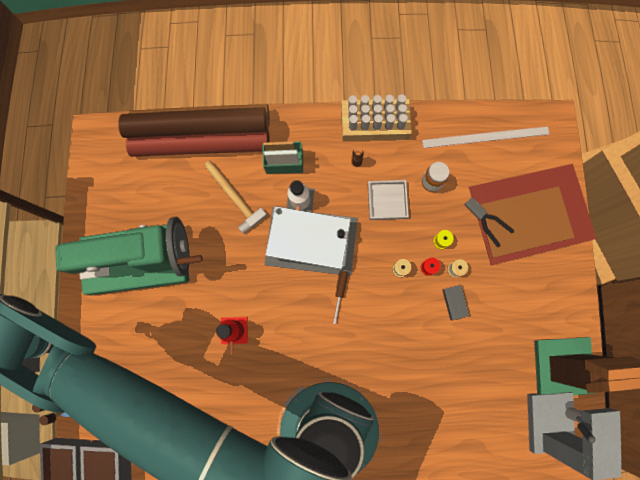

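View pics/side0.png

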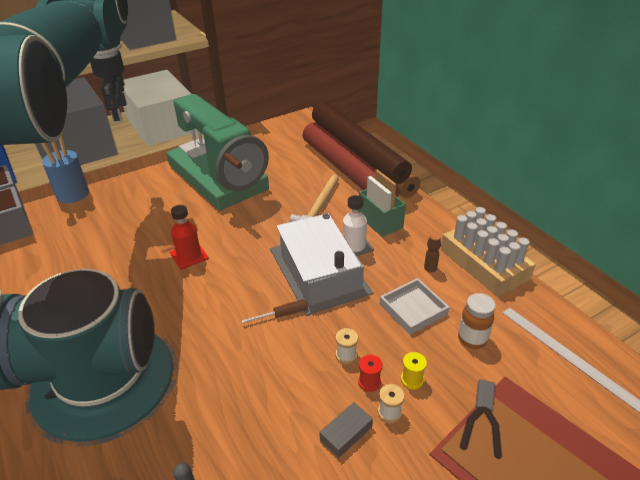

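The top view shows the cover at (310,240), its knob at (341,233) and its pivot at (278,211). Pale spools are at (403,268) and (460,268), with red and yellow decoys between them. The tray is at (388,200), the oiler at (297,195), and the handwheel and peg at about (180–200,255).

```bash
python3 - <<'E'
from h import *
W=np.load("topW.npy");S=np.load("sideW.npy")
np.set_printoptions(precision=1,suppress=True)
def reg(W,u0,u1,v0,v1,z0,z1):
    p=W[v0:v1,u0:u1].reshape(-1,3); p=p[np.isfinite(p[:,0])]; return p[(p[:,2]>z0)&(p[:,2]<z1)]
def rep(n,p):
    r=cv2.minAreaRect(p[:,:2].astype(np.float32)) if len(p)>3 else None
    print(n,len(p),"mean",p.mean(0),"rect",r)
rep("cover",reg(W,255,365,195,280,74,88))
rep("knob",reg(W,330,352,222,245,105,130))
rep("pivot",reg(W,270,288,204,218,82,130))
for n,b in dict(spA=(390,415,255,280),spB=(448,472,255,280),red=(420,444,255,280),yel=(434,458,227,252)).items(): rep(n,reg(W,*b,52,70))
rep("tray",reg(W,360,415,172,226,18,30))
rep("cap",reg(W,284,312,176,204,140,156))
rep("tin",reg(W,255,310,135,180,60,120))
rep("slick",reg(W,348,368,146,168,80,110))
rep("jar",reg(W,420,455,155,195,90,125))
rep("mallethead",reg(W,235,270,205,235,10,60))
rep("awl",reg(W,325,350,272,325,8,40))
rep("weight",reg(W,440,472,282,322,22,40))
rep("wheel",reg(W,160,192,210,285,60,230))
rep("peg",reg(W,188,206,250,270,90,230))
rep("redoil",reg(W,215,250,315,345,90,170))
# side peg
p=reg(S,215,245,150,168,100,230);rep("pegS",p)
q=reg(S,215,272,130,190,60,230);rep("wheelS",q)
print(S[160,232],S[158,228],S[163,240],S[163,243])
E
```

```text
cover 3819 mean [533.4  42.6  81. ] rect ((555.774658203125, 37.920074462890625), (219.82044982910156, 186.177734375), 79.130126953125)
knob 56 mean [536.  -47.2 116.4] rect ((536.0328369140625, -47.761436462402344), (18.80636215209961, 19.59006118774414), 88.99744415283203)
pivot 80 mean [602.3 118.4  84.6] rect ((603.192138671875, 115.98797607421875), (38.98757553100586, 28.7926082611084), 87.0664291381836)
spA 221 mean [ 445.7 -215.6   60.5] rect ((445.3749084472656, -215.36956787109375), (43.9615592956543, 44.88539505004883), 1.4651581048965454)
spB 222 mean [ 439.4 -373.4   60.5] rect ((439.4020690917969, -373.416259765625), (44.07563018798828, 45.88270950317383), 23.209997177124023)
red 211 mean [ 447.9 -296.6   60.6] rect ((448.2582092285156, -296.2897033691406), (45.012428283691406, 42.99664306640625), 0.013147054240107536)
yel 205 mean [ 523.4 -338.    60.5] rect ((523.1058349609375, -337.93292236328125), (41.4822883605957, 44.05168914794922), 41.37391662597656)
tray 288 mean [ 647.4 -186.8   24.8] rect ((648.1217041015625, -187.82431030273438), (112.4847412109375, 111.34945
[... 1103 characters left out ...]
(110.22003173828125, 150.9540252685547), 66.91340637207031)
peg 106 mean [465.9 324.  184.2] rect ((466.0718994140625, 325.3155822753906), (18.207887649536133, 37.04448699951172), 5.629335880279541)
redoil 327 mean [284.8 253.8 126. ] rect ((284.7005310058594, 255.6090087890625), (44.22314453125, 52.09879684448242), 78.27970123291016)
pegS 538 mean [466.6 369.9 166.2] rect ((459.50543212890625, 373.0219421386719), (115.02537536621094, 86.3748550415039), 59.93275833129883)
wheelS 2682 mean [498.3 383.9 149. ] rect ((491.3043518066406, 367.5084533691406), (137.33206176757812, 153.41165161132812), 65.36882019042969)
[459.6 334.6 182.6] [456.  351.3 180.9] [471.2 312.3 181.7] [500.8 366.5 142.7]
```

```bash
cat >> h.py <<'E'
import json
def pose():
    o=get_obs();Rm=R.from_rotvec(o["orientation"]).as_matrix()
    return np.array([*o["tcp_pos"],np.arctan2(Rm[1,0],Rm[0,0])])
def plan(wps,start=None,step=45,dphi=.14):
    p=pose() if start is None else np.array(start,float)
    out=[]
    for w in wps:
        w=np.array(w,float); s=w[4] if len(w)>4 else step; w=w[:4]
        d=w-p; d[3]=(d[3]+np.pi)%(2*np.pi)-np.pi
        n=max(1,int(np.ceil(max(np.linalg.norm(d[:3])/s,abs(d[3])/dphi))))
        for i in range(n):
            f=p[3]+d[3]*i/n; c,s_=np.cos(f),np.sin(f); x,y,z=d[:3]/n
            out.append([round(v,3) for v in ((x*c+y*s_)/50,(x*s_-y*c)/50,-z/50,-d[3]/n/.15)])
        p=p+d
    print("rows",len(out))
    for i in range(0,len(out),8):
        b=out[i:i+8]; print(json.dumps([r[:3] for r in b]),json.dumps([r[3] for r in b]))
E
python3 - <<'E'
from h import *
np.set_printoptions(precision=1,suppress=True)
W=np.load("topW.npy");S=np.load("sideW.npy")
m=np.zeros((480,640),np.uint8); m[190:285,250:370]=((W[...,2]>78)&(W[...,2]<84))[190:285,250:370]
m=cv2.morphologyEx(m,cv2.MORPH_OPEN,np.ones((3,3),np.uint8))
n,l,st,_=cv2.connectedComponentsWithStats(m); k=1+st[1:,4].argmax()
p=W[l==k]; r=cv2.minAreaRect(p[:,:2].astype(np.float32)); print("cover",r,cv2.boxPoints(r),p[:,2].mean())
# wheel from side: face points & plane
q=S[125:195,212:274].reshape(-1,3);q=q[np.isfinite(q[:,0])&(q[:,2]>45)]
for z0 in range(50,215,12):
    s=q[(q[:,2]>z0)&(q[:,2]<z0+12)&(q[:,1]<375)&(q[:,1]>352)]
    if len(s): print(z0+6,len(s),"x",s[:,0].min(),s[:,0].max(),"y",np.median(s[:,1]))
p=q[(q[:,1]<345)&(q[:,2]>130)]; print("peg",len(p),p.min(0),p.max(0),p.mean(0))
d=np.linalg.svd(p-p.mean(0))[2][0];print(d)
a=q[(q[:,1]>352)&(q[:,1]<380)]; c=a.mean(0);sv=np.linalg.svd(a-c);print("face normal",sv[2][2],sv[1])
plan([(300,400,420,2.0),(380,0,400,1.18),(536,-47.5,380,1.18)])
E
```

```text
cover ((593.8009643554688, 95.30546569824219), (22.261184692382812, 31.393938064575195), 86.5547866821289) [[577.5  85.1]
 [608.8  83.3]
 [610.1 105.5]
 [578.8 107.4]] 80.85998691106053
68 12 x 456.64277517564767 496.0265294109685 y 373.3976117991306
80 17 x 446.5487793997114 515.5105286405668 y 373.80617960483335
92 39 x 437.86505542340757 495.92646353490517 y 373.29228019693176
104 55 x 432.8277580626921 495.6400313750665 y 372.3566104485275
116 77 x 429.1564356601916 520.1969670323331 y 372.0980551493211
128 96 x 428.1413311518829 526.3801950281918 y 370.7246320861574
140 85 x 427.0938047545477 521.2533697720276 y 371.4204221071187
152 43 x 431.5081857207487 511.554528622672 y 372.7340306196353
164 26 x 435.3707548750699 515.4947587813684 y 373.68990154194944
176 35 x 440.1754521452343 504.53512968882086 y 371.7160075413441
188 52 x 447.3046402981842 504.98932952713335 y 371.46905760750485
200 5 x 467.34048221742415 505.6215538397141 y 373.59506678276887
212 1 x 478.13402286731264 478.13402286731264 y 374.45404413235735
peg 89 [453.2 306.  171.1] [473.1 344.9 188.8] [462.9 323.4 181.4]
[ 0.2 -1.  -0.1]
face normal [ 0. -1. -0.] [1309.6  967.8  138. ]
rows 20
[[-0.371, -0.625, -0.053], [-0.444, -0.576, -0.053], [-0.51, -0.519, -0.053], [-0.568, -0.454, -0.053], [-0.619, -0.382, -0.053], [-0.66, -0.305, -0.053], [-0.794, -0.187, 0.04], [-0.807, -0.122, 0.04]] [0.803, 0.803, 0.803, 0.803, 0.803, 0.803, 0.547, 0.547]
[[-0.814, -0.055, 0.04], [-0.816, 0.012, 0.04], [-0.812, 0.078, 0.04], [-0.803, 0.145, 0.04], [-0.788, 0.21, 0.04], [-0.769, 0.274, 0.04], [-0.744, 0.336, 0.04], [-0.714, 0.396, 0.04]] [0.547, 0.547, 0.547, 0.547, 0.547, 0.547, 0.547, 0.547]
[[0.078, 0.812, 0.1], [0.078, 0.812, 0.1], [0.078, 0.812, 0.1], [0.078, 0.812, 0.1]] [-0.0, -0.0, -0.0, -0.0]
```

>>> jog_arm:
  offset:
    - [-0.371,-0.625,-0.053]
    - [-0.444,-0.576,-0.053]
    - [-0.51,-0.519,-0.053]
    - [-0.568,-0.454,-0.053]
    - [-0.619,-0.382,-0.053]
    - [-0.66,-0.305,-0.053]
    - [-0.794,-0.187,0.04]
    - [-0.807,-0.122,0.04]
  roll: [0.803,0.803,0.803,0.803,0.803,0.803,0.547,0.547]
  fingers: -1

```text
time: 0.9
tcp_pos: [315.8, 318.5, 416.4]
orientation: [1.912, 2.493, 0.0]
contact_force: [1.3, 0.2, -0.7]
opening: 85.8
grasp_force: 0.0
```

>>> jog_arm:
  offset:
    - [-0.814,-0.055,0.04]
    - [-0.816,0.012,0.04]
    - [-0.812,0.078,0.04]
    - [-0.803,0.145,0.04]
    - [-0.788,0.21,0.04]
    - [-0.769,0.274,0.04]
    - [-0.744,0.336,0.04]
    - [-0.714,0.396,0.04]
  roll: [0.547,0.547,0.547,0.547,0.547,0.547,0.547,0.547]

```text
time: 1.7
tcp_pos: [379.7, -1.8, 400.5]
orientation: [2.614, 1.743, 0.001]
contact_force: [1.4, 0.7, 0.1]
opening: 85.1
grasp_force: 0.0
```

>>> jog_arm:
  offset:
    - [0.078,0.812,0.1]
    - [0.078,0.812,0.1]
    - [0.078,0.812,0.1]
    - [0.078,0.812,0.1]
    - [0,0,0]
  roll: [0,0,0,0,0]

```text
time: 2.2
tcp_pos: [539.2, -48.8, 377.6]
orientation: [-2.609, -1.745, 0.005]
contact_force: [-1.1, 0.2, -0.3]
opening: 85.4
grasp_force: 0.0
```

```bash
python3 - <<'E'
from h import *
np.set_printoptions(precision=1,suppress=True)
im,d,W=cloud("wrist","w1.png"); np.save("w1.npy",W)
g=W.reshape(-1,3);g=g[np.isfinite(g[:,0])]
k=g[(g[:,2]>105)&(g[:,2]<122)&(np.hypot(g[:,0]-537,g[:,1]+48)<30)]
t=k[k[:,2]>112];print("knob",len(k),cv2.minEnclosingCircle(t[:,:2].astype(np.float32)),t.mean(0))
c=g[(g[:,2]>76)&(g[:,2]<85)]; r=cv2.minAreaRect(c[:,:2].astype(np.float32));print("cover",r,"\n",cv2.boxPoints(r))
im,d,W=cloud("top","top1.png")
print(pose())
E
```

```text
knob 923 ((536.2730712890625, -45.584293365478516), 10.893481254577637) [536.6 -45.  115.7]
cover ((633.087890625, -60.65704345703125), (236.44183349609375, 496.9234619140625), 46.2889518737793) 
 [[ 371.8   25.6]
 [ 731.  -317.8]
 [ 894.4 -146.9]
 [ 535.2  196.5]]
[536.5 -47.8 379.5   1.2]
```

View pics/top1.png

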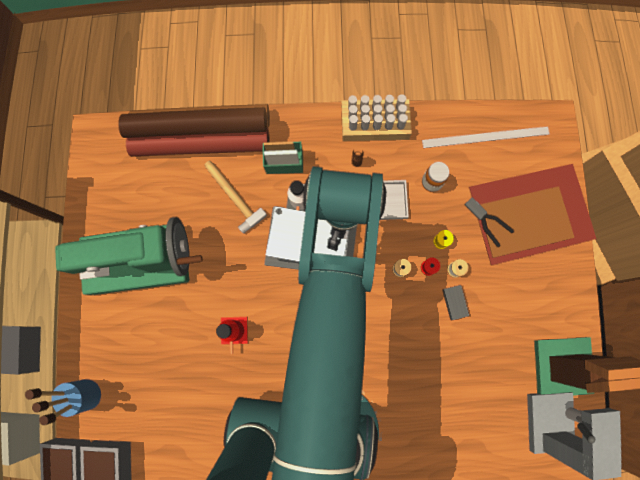

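```bash
python3 - <<'E'
from h import *
np.set_printoptions(precision=1,suppress=True)
W=np.load("topW.npy");I=np.load("topI.npy").astype(int)
m=((I.min(2)>150)&(I.max(2)-I.min(2)<40)).astype(np.uint8); z=np.zeros_like(m); z[200:280,255:365]=1; m*=z
n,l,st,_=cv2.connectedComponentsWithStats(m);k=1+st[1:,4].argmax()
p=W[(l==k)]; p=p[np.isfinite(p[:,0])&(p[:,2]>75)]
r=cv2.minAreaRect(p[:,:2].astype(np.float32));print(r,cv2.boxPoints(r))
s=I[203:222,270:288].sum(2); d=np.argwhere(s<250); print("pivot px",d.mean(0)+[203,270],len(d)); v,u=(d.mean(0)+[203,270]).round().astype(int);print(W[v-2:v+3,u-2:u+3].reshape(-1,3).mean(0))
E
```

```text
((533.27587890625, 41.70576477050781), (212.63026428222656, 139.00167846679688), 78.44377136230469) [[443.9 -48.5]
 [580.1 -76.4]
 [622.7 131.9]
 [486.5 159.8]]
pivot px [210.6 278.3] 7
[nan nan nan]
```

```bash
cat >> h.py <<'E'
PV=np.array([611.5,121.9]); TH0=np.arctan2(-167.4,-75.2); RK=183.4
def kn(a,z=258): t=TH0-a; return (*(PV+RK*np.array([np.cos(t),np.sin(t)])),z,TH0+np.pi-a)
E
python3 - <<'E'
from h import *
plan([(536.3,-45.5,310,1.148),(536.3,-45.5,258,1.148,30)])
plan([kn(a) for a in np.arange(1,17)*.1],start=kn(0))
print(kn(1.6))
E
```

```text
rows 4
[[0.02, -0.011, 0.695], [0.02, -0.011, 0.695], [0.0, 0.0, 0.52], [0.0, 0.0, 0.52]] [0.104, 0.104, -0.0, -0.0]
rows 16
[[0.018, -0.366, -0.0], [0.018, -0.366, -0.0], [0.018, -0.366, -0.0], [0.018, -0.366, -0.0], [0.018, -0.366, -0.0], [0.018, -0.366, -0.0], [0.018, -0.366, -0.0], [0.018, -0.366, -0.0]] [0.667, 0.667, 0.667, 0.667, 0.667, 0.667, 0.667, 0.667]
[[0.018, -0.366, -0.0], [0.018, -0.366, -0.0], [0.018, -0.366, -0.0], [0.018, -0.366, -0.0], [0.018, -0.366, -0.0], [0.018, -0.366, -0.0], [0.018, -0.366, -0.0], [0.018, -0.366, -0.0]] [0.667, 0.667, 0.667, 0.667, 0.667, 0.667, 0.667, 0.667]
(np.float64(446.47077340457963), np.float64(201.90571460412934), 258, np.float64(-0.45141160459586294))
```

>>> jog_arm:
  offset:
    - [0.02,-0.01,0.695]
    - [0.02,-0.01,0.695]
    - [0,0,0.52]
    - [0,0,0.52]
    - [0,0,0]
  roll: [0.1,0.1,0,0,0]

```text
time: 2.8
tcp_pos: [534.3, -44.9, 256.6]
orientation: [-2.634, -1.707, 0.005]
contact_force: [0.2, 0.0, -0.4]
opening: 85.8
grasp_force: 0.0
```

>>> jog_arm:
  offset:
    - [0,0,0]
    - [0,0,0]
    - [0,0,0]
    - [0,0,0]
    - [0,0,0]
    - [0,0,0]
    - [0,0,0]
  roll: [0,0,0,0,0,0,0]
  fingers: 1
  newtons: 30

```text
time: 3.5
tcp_pos: [536.1, -45.4, 260.0]
orientation: [2.636, 1.707, 0.001]
contact_force: [-1.7, -0.5, 6.6]
opening: 21.1
grasp_force: 29.4
```

>>> jog_arm:
  offset:
    - [0.018,-0.366,0]
    - [0.018,-0.366,0]
    - [0.018,-0.366,0]
    - [0.018,-0.366,0]
    - [0.018,-0.366,0]
    - [0.018,-0.366,0]
    - [0.018,-0.366,0]
    - [0.018,-0.366,0]
  roll: [0.667,0.667,0.667,0.667,0.667,0.667,0.667,0.667]

```text
time: 4.3
tcp_pos: [437.5, 58.9, 259.6]
orientation: [3.093, 0.538, -0.006]
contact_force: [-15.4, -8.2, 13.2]
opening: 21.3
grasp_force: 31.8
```

>>> jog_arm:
  offset:
    - [0.0,-0.366,-0.02]
    - [0.01,-0.366,-0.02]
    - [0.01,-0.366,0]
    - [0.018,-0.366,0]
    - [0.018,-0.366,0]
    - [0.018,-0.366,0]
    - [0.018,-0.366,0]
    - [0.018,-0.366,0]
  roll: [0.667,0.667,0.667,0.667,0.667,0.667,0.667,0.667]

```text
time: 5.1
tcp_pos: [443.0, 202.1, 259.8]
orientation: [3.059, -0.708, -0.009]
contact_force: [-9.5, 2.9, -5.5]
opening: 20.9
grasp_force: 31.9
```

>>> jog_arm:
  offset:
    - [0,0,0]
    - [0,0,0]
    - [0,0,0]
    - [0,0,0]
  roll: [0,0,0,0]
  fingers: -0.3

```text
time: 5.5
tcp_pos: [444.1, 200.7, 261.4]
orientation: [-3.062, 0.702, -0.001]
contact_force: [0.5, -0.1, 0.4]
opening: 55.4
grasp_force: 0.0
```

>>> jog_arm:
  offset:
    - [0,0,-0.9]
    - [0,0,-0.9]
    - [0,0,-0.9]
    - [0,0,0]
  roll: [0,0,0,0]

```text
time: 5.9
tcp_pos: [444.2, 200.8, 402.8]
orientation: [-3.057, 0.702, -0.012]
contact_force: [0.3, 0.4, -0.4]
opening: 55.4
grasp_force: 0.0
```

```bash
python3 - <<'E'
from h import *
np.set_printoptions(precision=1,suppress=True)
im,d,W=cloud("top","top2.png"); np.save("top2.npy",W)
cv2.imwrite("pics/top2c.png",cv2.resize(im[130:330,150:490,::-1],None,fx=2.2,fy=2.2))
im,d,S=cloud("side","side2.png")
x=np.array([.98,-.2]);y=np.array([.2,.98]);c=np.array([531.7,31])
for n,A in(("top",W),("side",S)):
    g=A.reshape(-1,3);g=g[np.isfinite(g[:,0])];r=g[:,:2]-c;a=r@x;b=r@y
    s=(abs(a)<57)&(abs(b)<82)&(g[:,2]>62)&(g[:,2]<74)
    print(n,s.sum(),np.median(g[s],0),cv2.minEnclosingCircle(g[s][:,:2].astype(np.float32)) if s.sum()>3 else 0)
    print("local",np.median(a[s]),np.median(b[s]))
    for q in((445.7,-215.6),(439.4,-373.4)):
        t=g[(np.hypot(g[:,0]-q[0],g[:,1]-q[1])<40)&(g[:,2]>55)&(g[:,2]<66)];print(len(t),t.mean(0))
E
```

```text
top 231 [522.   -5.6  68.5] ((509.1102600097656, 40.67527389526367), 83.05935668945312)
local -2.645783263803838 -38.2502051670862
201 [ 446.  -216.2   60.6]
211 [ 439.3 -373.4   60.5]
side 301 [520.2  -3.   67.1] ((531.9772338867188, 33.653133392333984), 96.04917907714844)
local -5.179093069470938 -35.94318218265351
333 [ 444.6 -215.4   59.5]
425 [ 438.8 -373.8   58.5]
```

View pics/top2c.png

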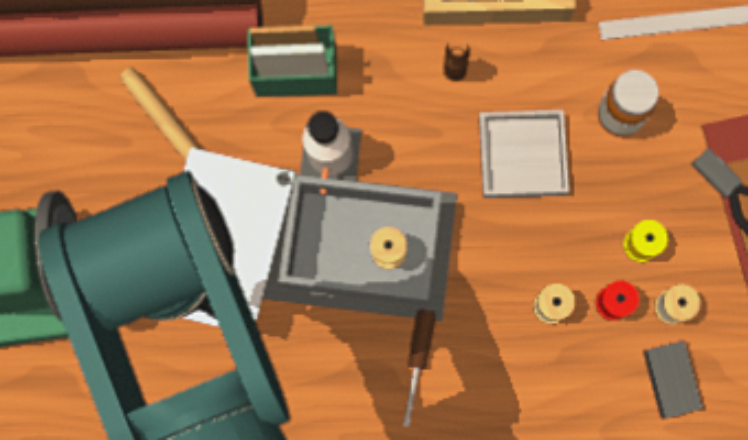

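```bash
python3 - <<'E'
from h import *
plan([(521.5,-4.5,380,1.37)]);plan([(521.5,-4.5,217,1.37)],start=(521.5,-4.5,380,1.37))
print(pose())
E
```

```text
rows 14
[[0.227, 0.216, 0.024], [0.198, 0.243, 0.024], [0.164, 0.267, 0.024], [0.128, 0.286, 0.024], [0.09, 0.3, 0.024], [0.05, 0.309, 0.024], [0.01, 0.313, 0.024], [-0.031, 0.312, 0.024]] [-0.867, -0.867, -0.867, -0.867, -0.867, -0.867, -0.867, -0.867]
[[-0.071, 0.305, 0.024], [-0.11, 0.293, 0.024], [-0.147, 0.277, 0.024], [-0.182, 0.255, 0.024], [-0.213, 0.23, 0.024], [-0.241, 0.2, 0.024]] [-0.867, -0.867, -0.867, -0.867, -0.867, -0.867]
rows 4
[[0.0, 0.0, 0.815], [0.0, 0.0, 0.815], [0.0, 0.0, 0.815], [0.0, 0.0, 0.815]] [-0.0, -0.0, -0.0, -0.0]
[444.05949822 200.78621126 397.02746512  -0.45128957]
```

>>> jog_arm:
  offset:
    - [0.227,0.216,0.024]
    - [0.198,0.243,0.024]
    - [0.164,0.267,0.024]
    - [0.128,0.286,0.024]
    - [0.09,0.3,0.024]
    - [0.05,0.309,0.024]
    - [0.01,0.313,0.024]
    - [-0.031,0.312,0.024]
  roll: [-0.867,-0.867,-0.867,-0.867,-0.867,-0.867,-0.867,-0.867]
  fingers: -0.45

```text
time: 6.8
tcp_pos: [488.3, 83.0, 384.7]
orientation: [-3.003, -0.92, 0.003]
contact_force: [0.4, -0.6, 0.1]
opening: 61.6
grasp_force: 0.0
```

>>> jog_arm:
  offset:
    - [-0.071,0.305,0.024]
    - [-0.11,0.293,0.024]
    - [-0.147,0.277,0.024]
    - [-0.182,0.255,0.024]
    - [-0.213,0.23,0.024]
    - [-0.241,0.2,0.024]
    - [0,0,0]
    - [0,0,0]
  roll: [-0.867,-0.867,-0.867,-0.867,-0.867,-0.867,0,0]

```text
time: 7.6
tcp_pos: [521.3, -4.2, 378.1]
orientation: [-2.436, -1.981, 0.002]
contact_force: [0.4, 0.4, -0.2]
opening: 61.8
grasp_force: 0.0
```

```bash
python3 - <<'E'
from h import *
np.set_printoptions(precision=1,suppress=True)
print(pose())
im,d,W=cloud("wrist","w2.png")
g=W.reshape(-1,3);g=g[np.isfinite(g[:,0])]
t=g[(np.hypot(g[:,0]-522,g[:,1]+4.5)<34)&(g[:,2]>63)&(g[:,2]<72)];print(len(t),cv2.minEnclosingCircle(t[:,:2].astype(np.float32)),t.mean(0))
E
```

```text
[521.3  -4.2 378.1   1.4]
2650 ((521.9087524414062, -5.802104949951172), 22.992372512817383) [522.1  -5.1  67.4]
```

Centred within about 1.5 mm, so I descend and grip.

>>> jog_arm:
  offset:
    - [-0.03,0.01,0.8]
    - [0,0,0.8]
    - [0,0,0.8]
    - [0,0,0.5]
    - [0,0,0.32]
    - [0,0,0]
  roll: [0,0,0,0,0,0]

```text
time: 8.25
tcp_pos: [521.1, -5.2, 216.5]
orientation: [-2.433, -1.985, 0.003]
contact_force: [0.5, -0.2, 0.6]
opening: 62.2
grasp_force: 0.0
```

>>> jog_arm:
  offset:
    - [0,0,0]
    - [0,0,0]
    - [0,0,0]
    - [0,0,0]
    - [0,0,0]
  roll: [0,0,0,0,0]
  fingers: 1

```text
time: 8.75
tcp_pos: [522.1, -5.6, 219.8]
orientation: [2.432, 1.986, 0.003]
contact_force: [-1.9, -0.3, 7.0]
opening: 44.7
grasp_force: 31.2
```

>>> jog_arm:
  offset:
    - [0,0,-0.4]
    - [0,0,-0.8]
    - [0,0,-0.8]
    - [0,0,-0.4]
    - [0,0,0]
  roll: [0,0,0,0,0]

```text
time: 9.25
tcp_pos: [521.9, -5.6, 342.2]
orientation: [2.431, 1.984, 0.006]
contact_force: [0.9, 0.5, -1.0]
opening: 44.7
grasp_force: 31.0
```

```bash
python3 - <<'E'
from h import *
p=pose();print(p)
a=(648,-187,p[2],p[3])
plan([a]);plan([(648,-187,216,p[3])],start=a)
E
```

```text
[521.92959015  -5.62316508 342.19303675   1.36935383]
rows 5
[[-0.61, 0.639, -0.0], [-0.61, 0.639, -0.0], [-0.61, 0.639, -0.0], [-0.61, 0.639, -0.0], [-0.61, 0.639, -0.0]] [-0.0, -0.0, -0.0, -0.0, -0.0]
rows 3
[[0.0, 0.0, 0.841], [0.0, 0.0, 0.841], [0.0, 0.0, 0.841]] [-0.0, -0.0, -0.0]
```

>>> jog_arm:
  offset:
    - [-0.61,0.64,0]
    - [-0.61,0.64,0]
    - [-0.61,0.64,0]
    - [-0.61,0.64,0]
    - [-0.61,0.64,0]
    - [0,0,0]
  roll: [0,0,0,0,0,0]

```text
time: 9.85
tcp_pos: [649.5, -190.7, 335.7]
orientation: [-2.435, -1.982, 0.003]
contact_force: [0.0, 0.2, -1.5]
opening: 44.9
grasp_force: 31.2
```

>>> jog_arm:
  offset:
    - [0,0,0.8]
    - [0,0,0.8]
    - [0,0,0.6]
    - [0,0,0.3]
    - [0,0,0]
    - [0,0,0]
  roll: [0,0,0,0,0,0]

```text
time: 10.45
tcp_pos: [647.7, -186.8, 212.8]
orientation: [-2.433, -1.987, 0.001]
contact_force: [-0.3, -0.9, -0.4]
opening: 44.8
grasp_force: 35.0
```

>>> jog_arm:
  offset:
    - [0,0,0]
    - [0,0,0]
    - [0,0,0]
    - [0,0,0]
  roll: [0,0,0,0]
  fingers: -0.6

```text
time: 10.85
tcp_pos: [648.0, -187.0, 213.5]
orientation: [2.433, 1.987, 0.0]
contact_force: [0.1, 0.6, -1.1]
opening: 68.6
grasp_force: 0.0
```

>>> jog_arm:
  offset:
    - [0,0,-0.4]
    - [0,0,-0.8]
    - [0,0,-0.8]
    - [0,0,-0.4]
    - [0,0,0]
  roll: [0,0,0,0,0]

```text
time: 11.35
tcp_pos: [648.2, -187.1, 337.5]
orientation: [2.43, 1.984, 0.005]
contact_force: [-0.2, -0.2, -0.1]
opening: 68.1
grasp_force: 0.0
```

```bash
python3 - <<'E'
from h import *
np.set_printoptions(precision=1,suppress=True)
p=pose();print(p)
for n in("top","side"):
    im,d,W=cloud(n,n+"3.png");g=W.reshape(-1,3);g=g[np.isfinite(g[:,0])]
    for q in((648,-187),(445.7,-215.6),(439.4,-373.4)):
        t=g[(np.hypot(g[:,0]-q[0],g[:,1]-q[1])<38)&(g[:,2]>54)&(g[:,2]<71)];print(n,len(t),t.mean(0) if len(t) else 0)
a=(445.7,-215.8,p[2],p[3])
plan([a])
E
```

```text
[ 648.2 -187.1  337.5    1.4]
top 9 [ 665.9 -182.6   65.1]
top 0 0
top 218 [ 439.6 -373.5   61. ]
side 285 [ 644.3 -189.1   64.1]
side 341 [ 444.6 -215.7   59.3]
side 434 [ 438.8 -374.    58.4]
rows 5
[[-0.275, -0.769, -0.017], [-0.275, -0.769, -0.017], [-0.275, -0.769, -0.017], [-0.275, -0.769, -0.017], [-0.275, -0.769, -0.017]] [-0.0, -0.0, -0.0, -0.0, -0.0]
```

>>> jog_arm:
  offset:
    - [-0.275,-0.769,0]
    - [-0.275,-0.769,0]
    - [-0.275,-0.769,0]
    - [-0.275,-0.769,0]
    - [-0.275,-0.769,0]
    - [0,0,0.3]
    - [0,0,0.8]
  roll: [0,0,0,0,0,0,0]

```text
time: 12.15
tcp_pos: [445.6, -216.4, 279.7]
orientation: [2.431, 1.982, 0.003]
contact_force: [0.6, -0.5, 0.0]
opening: 68.3
grasp_force: 0.0
```

>>> jog_arm:
  offset:
    - [0,0,0.7]
    - [0,0,0.5]
    - [0,0,0.27]
    - [0,0,0]
  roll: [0,0,0,0]

```text
time: 12.55
tcp_pos: [445.5, -215.6, 202.4]
orientation: [-2.43, -1.985, 0.002]
contact_force: [0.3, -0.2, 0.3]
opening: 68.2
grasp_force: 0.0
```

>>> jog_arm:
  offset:
    - [0,0,0]
    - [0,0,0]
    - [0,0,0]
    - [0,0,0]
    - [0,0,0]
  roll: [0,0,0,0,0]
  fingers: 1

```text
time: 13.05
tcp_pos: [446.2, -216.1, 206.0]
orientation: [2.432, 1.986, 0.001]
contact_force: [-1.4, 1.0, 7.7]
opening: 44.6
grasp_force: 30.9
```

>>> jog_arm:
  offset:
    - [0,0,-0.4]
    - [0,0,-0.8]
    - [0,0,-0.8]
    - [0,0,-0.6]
    - [0,0,0]
  roll: [0,0,0,0,0]

```text
time: 13.55
tcp_pos: [446.1, -216.1, 339.7]
orientation: [2.429, 1.983, 0.004]
contact_force: [1.2, -0.4, -0.3]
opening: 44.6
grasp_force: 31.2
```

```bash
python3 - <<'E'
from h import *
p=pose();print(p)
x=np.array([.98,-.2]);y=np.array([.2,.98]);c=np.array([531.7,31])
t=c+y*40;print(t,c-40*y)
a=(*t,p[2],p[3]);plan([a]);
E
```

```text
[ 446.13764195 -216.11107473  339.72396551    1.36946737]
[539.7  70.2] [523.7  -8.2]
rows 7
[[0.855, 0.098, -0.0], [0.855, 0.098, -0.0], [0.855, 0.098, -0.0], [0.855, 0.098, -0.0], [0.855, 0.098, -0.0], [0.855, 0.098, -0.0], [0.855, 0.098, -0.0]] [-0.0, -0.0, -0.0, -0.0, -0.0, -0.0, -0.0]
```

```bash
python3 - <<'E'
from h import *
p=pose();plan([(530.3,64,p[2],p[3])])
E
```

```text
rows 7
[[0.832, 0.076, -0.0], [0.832, 0.076, -0.0], [0.832, 0.076, -0.0], [0.832, 0.076, -0.0], [0.832, 0.076, -0.0], [0.832, 0.076, -0.0], [0.832, 0.076, -0.0]] [-0.0, -0.0, -0.0, -0.0, -0.0, -0.0, -0.0]
```

>>> jog_arm:
  offset:
    - [0.832,0.076,0]
    - [0.832,0.076,0]
    - [0.832,0.076,0]
    - [0.832,0.076,0]
    - [0.832,0.076,0]
    - [0.832,0.076,0]
    - [0.832,0.076,0]
    - [0,0,0]
  roll: [0,0,0,0,0,0,0,0]

```text
time: 14.35
tcp_pos: [530.6, 67.7, 333.8]
orientation: [-2.429, -1.991, 0.0]
contact_force: [-0.6, -0.8, -1.3]
opening: 45.0
grasp_force: 31.1
```

>>> jog_arm:
  offset:
    - [0,0,0]
    - [0,0,0.6]
    - [0,0,0.7]
    - [0,0,0.6]
    - [0,0,0.4]
    - [0,0,0.16]
    - [0,0,0]
    - [0,0,0]
  roll: [0,0,0,0,0,0,0,0]

```text
time: 15.15
tcp_pos: [530.0, 63.1, 211.9]
orientation: [2.435, 1.985, -0.0]
contact_force: [0.1, -0.3, -1.0]
opening: 44.5
grasp_force: 32.1
```

>>> jog_arm:
  offset:
    - [0,0,0]
    - [0,0,0]
    - [0,0,0]
    - [0,0,0]
  roll: [0,0,0,0]
  fingers: -0.45

```text
time: 15.55
tcp_pos: [530.1, 64.0, 211.9]
orientation: [2.433, 1.987, 0.0]
contact_force: [0.5, 0.4, -1.5]
opening: 61.8
grasp_force: 0.0
```

>>> jog_arm:
  offset:
    - [0,0,-0.3]
    - [0,0,-0.7]
    - [0,0,-0.8]
    - [0,0,-0.7]
    - [0,0,0]
  roll: [0,0,0,0,0]

```text
time: 16.05
tcp_pos: [530.5, 64.2, 343.4]
orientation: [2.43, 1.984, 0.01]
contact_force: [-0.3, 0.1, -0.4]
opening: 62.0
grasp_force: 0.0
```

```bash
python3 - <<'E'
from h import *
np.set_printoptions(precision=1,suppress=True)
p=pose();print(p)
for n in("top","side"):
    im,d,W=cloud(n,n+"4.png");g=W.reshape(-1,3);g=g[np.isfinite(g[:,0])]
    for q in((530,64),(439.4,-373.4)):
        t=g[(np.hypot(g[:,0]-q[0],g[:,1]-q[1])<38)&(g[:,2]>54)&(g[:,2]<71)];print(n,len(t),t.mean(0) if len(t) else 0)
plan([(439.4,-373.4,p[2],p[3])])
E
```

```text
[530.5  64.2 343.4   1.4]
top 75 [524.3  55.2  66.8]
top 219 [ 439.5 -373.6   60.7]
side 228 [526.   62.3  66.1]
side 439 [ 438.6 -374.    58.4]
rows 10
[[-0.894, -0.003, -0.01], [-0.894, -0.003, -0.01], [-0.894, -0.003, -0.01], [-0.894, -0.003, -0.01], [-0.894, -0.003, -0.01], [-0.894, -0.003, -0.01], [-0.894, -0.003, -0.01], [-0.894, -0.003, -0.01]] [-0.0, -0.0, -0.0, -0.0, -0.0, -0.0, -0.0, -0.0]
[[-0.894, -0.003, -0.01], [-0.894, -0.003, -0.01]] [-0.0, -0.0]
```

>>> jog_arm:
  offset:
    - [-0.894,-0.003,0]
    - [-0.894,-0.003,0]
    - [-0.894,-0.003,0]
    - [-0.894,-0.003,0]
    - [-0.894,-0.003,0]
    - [-0.894,-0.003,0]
    - [-0.894,-0.003,0]
    - [-0.894,-0.003,0]
  roll: [0,0,0,0,0,0,0,0]
  fingers: -0.6

```text
time: 16.95
tcp_pos: [456.5, -287.7, 335.9]
orientation: [-2.432, -1.986, 0.001]
contact_force: [0.6, 0.4, -0.3]
opening: 68.7
grasp_force: 0.0
```

>>> jog_arm:
  offset:
    - [-0.894,-0.003,0]
    - [-0.894,-0.003,0]
    - [0,0,0]
    - [0,0,0.6]
    - [0,0,0.7]
    - [0,0,0.4]
  roll: [0,0,0,0,0,0]

```text
time: 17.55
tcp_pos: [438.7, -372.7, 248.2]
orientation: [-2.43, -1.984, 0.001]
contact_force: [-0.6, -0.0, -0.1]
opening: 68.4
grasp_force: 0.0
```

>>> jog_arm:
  offset:
    - [0,0,0.4]
    - [0,0,0.3]
    - [0,0,0.2]
    - [0,0,0]
  roll: [0,0,0,0]

```text
time: 17.95
tcp_pos: [439.2, -373.2, 205.4]
orientation: [-2.431, -1.986, 0.0]
contact_force: [-0.5, -0.5, -0.2]
opening: 68.4
grasp_force: 0.0
```

>>> jog_arm:
  offset:
    - [0,0,0]
    - [0,0,0]
    - [0,0,0]
    - [0,0,0]
    - [0,0,0]
  roll: [0,0,0,0,0]
  fingers: 1

```text
time: 18.45
tcp_pos: [439.5, -373.8, 208.0]
orientation: [2.432, 1.986, 0.0]
contact_force: [-1.1, 0.9, 6.9]
opening: 44.7
grasp_force: 30.8
```

>>> jog_arm:
  offset:
    - [0,0,-0.4]
    - [0,0,-0.8]
    - [0,0,-0.8]
    - [0,0,-0.6]
    - [0,0,0]
  roll: [0,0,0,0,0]

```text
time: 18.95
tcp_pos: [439.6, -373.9, 342.1]
orientation: [2.428, 1.982, 0.002]
contact_force: [0.1, -0.8, -1.1]
opening: 44.9
grasp_force: 30.9
```

```bash
python3 - <<'E'
from h import *
p=pose();print(p);plan([(522.7,-13,p[2],p[3])])
E
```

```text
[ 439.56323257 -373.87134786  342.13197738    1.36945943]
rows 9
[[0.823, 0.021, -0.0], [0.823, 0.021, -0.0], [0.823, 0.021, -0.0], [0.823, 0.021, -0.0], [0.823, 0.021, -0.0], [0.823, 0.021, -0.0], [0.823, 0.021, -0.0], [0.823, 0.021, -0.0]] [-0.0, -0.0, -0.0, -0.0, -0.0, -0.0, -0.0, -0.0]
[[0.823, 0.021, -0.0]] [-0.0]
```

>>> jog_arm:
  offset:
    - [0.823,0.021,0]
    - [0.823,0.021,0]
    - [0.823,0.021,0]
    - [0.823,0.021,0]
    - [0.823,0.021,0]
    - [0.823,0.021,0]
    - [0.823,0.021,0]
    - [0.823,0.021,0]
  roll: [0,0,0,0,0,0,0,0]

```text
time: 19.75
tcp_pos: [513.2, -51.1, 336.5]
orientation: [2.434, 1.987, 0.0]
contact_force: [0.9, 0.1, -0.4]
opening: 44.6
grasp_force: 30.9
```

>>> jog_arm:
  offset:
    - [0.823,0.021,0]
    - [0,0,0]
    - [0,0,0.6]
    - [0,0,0.7]
    - [0,0,0.6]
    - [0,0,0.3]
    - [0,0,0.22]
    - [0,0,0]
  roll: [0,0,0,0,0,0,0,0]

```text
time: 20.55
tcp_pos: [522.7, -12.9, 215.6]
orientation: [-2.433, -1.987, 0.0]
contact_force: [0.7, 0.5, 0.2]
opening: 44.3
grasp_force: 31.8
```

>>> jog_arm:
  offset:
    - [0,0,0.05]
    - [0,0,0]
    - [0,0,0]
    - [0,0,0]
    - [0,0,0]
  roll: [0,0,0,0,0]
  fingers: -0.45

```text
time: 21.05
tcp_pos: [522.6, -12.6, 213.5]
orientation: [2.433, 1.987, 0.0]
contact_force: [-0.0, -0.8, 1.0]
opening: 62.0
grasp_force: 0.0
```

>>> jog_arm:
  offset:
    - [0,0,-0.3]
    - [0,0,-0.7]
    - [0,0,-0.8]
    - [0,0,-0.7]
    - [-0.7,-0.5,-0.4]
    - [-0.7,-0.5,-0.4]
    - [0,0,0]
  roll: [0,0,0,0,0,0,0]

```text
time: 21.75
tcp_pos: [457.3, -73.0, 382.9]
orientation: [2.432, 1.981, 0.004]
contact_force: [0.3, 0.3, 0.1]
opening: 61.5
grasp_force: 0.0
```

```bash
python3 - <<'E'
from h import *
np.set_printoptions(precision=1,suppress=True)
p=pose();print(p)
im,d,W=cloud("top","top5.png")
cv2.imwrite("pics/top5c.png",cv2.resize(im[130:330,150:490,::-1],None,fx=2.2,fy=2.2))
g=W.reshape(-1,3);g=g[np.isfinite(g[:,0])]
for q,z0,z1 in(((530,64),62,71),((523,-13),62,71),((648,-187),55,71),((657,67),140,160)):
    t=g[(np.hypot(g[:,0]-q[0],g[:,1]-q[1])<30)&(g[:,2]>z0)&(g[:,2]<z1)];print(len(t),t.mean(0) if len(t) else 0)
plan([(657,67,380,p[3])])
E
```

```text
[457.3 -73.  382.9   1.4]
173 [529.5  64.4  67.5]
0 0
203 [ 646.6 -188.8   65.6]
161 [656.8  67.1 148.6]
rows 6
[[0.588, 0.555, 0.004], [0.588, 0.555, 0.004], [0.588, 0.555, 0.004], [0.588, 0.555, 0.004], [0.588, 0.555, 0.004], [0.588, 0.555, 0.004]] [-0.0, -0.0, -0.0, -0.0, -0.0, -0.0]
```

View pics/top5c.png

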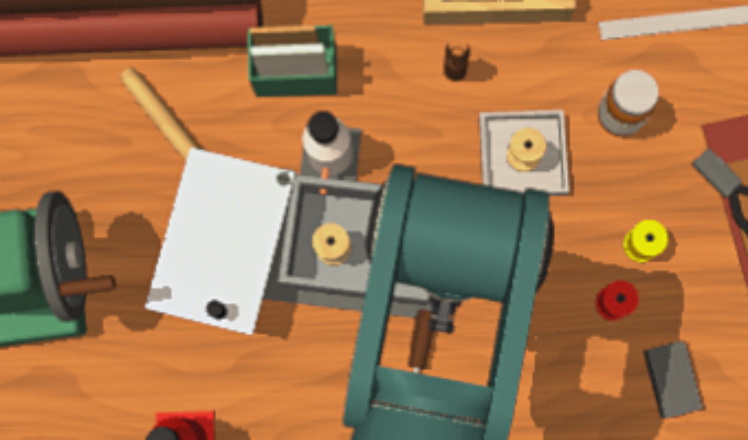

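>>> jog_arm:
  offset:
    - [0.588,0.555,0]
    - [0.588,0.555,0]
    - [0.588,0.555,0]
    - [0.588,0.555,0]
    - [0.588,0.555,0]
    - [0.588,0.555,0]
    - [0,0,0]
    - [0,0,0]
  roll: [0,0,0,0,0,0,0,0]
  fingers: 1

```text
time: 22.6
tcp_pos: [658.6, 69.5, 377.2]
orientation: [-2.431, -1.988, 0.003]
contact_force: [-0.7, -0.0, -0.1]
opening: -0.2
grasp_force: 0.0
```

>>> jog_arm:
  offset:
    - [0,0,0.5]
    - [0,0,0.4]
    - [0,0,0.1]
    - [0,0,0]
  roll: [0,0,0,0]

```text
time: 23.0
tcp_pos: [657.5, 68.1, 328.2]
orientation: [-2.433, -1.986, 0.001]
contact_force: [0.3, 0.5, 0.7]
opening: 0.1
grasp_force: 0.0
```

>>> jog_arm:
  offset:
    - [0,0,0.1]
    - [0,0,0.1]
    - [0,0,0.1]
    - [0,0,0.08]
    - [0,0,0]
  roll: [0,0,0,0,0]

```text
time: 23.5
tcp_pos: [658.2, 68.3, 310.5]
orientation: [2.433, 1.986, 0.002]
contact_force: [-0.2, -0.6, 7.2]
opening: 0.3
grasp_force: 3.7
```

>>> jog_arm:
  offset:
    - [0,0,0.05]
    - [0,0,0]
    - [0,0,0]
  roll: [0,0,0]

```text
time: 23.8
tcp_pos: [658.2, 68.3, 310.1]
orientation: [2.432, 1.986, 0.004]
contact_force: [-7.5, -1.8, 26.1]
opening: 0.5
grasp_force: 12.7
```

>>> jog_arm:
  offset:
    - [0,0,-0.4]
    - [0,0,-0.8]
    - [0,0,-0.6]
    - [0,0,0]
  roll: [0,0,0,0]

```text
time: 24.2
tcp_pos: [658.1, 68.3, 401.8]
orientation: [2.431, 1.985, 0.008]
contact_force: [-0.1, -0.5, 0.5]
opening: -0.0
grasp_force: 0.0
```

```bash
python3 - <<'E'
from h import *
np.set_printoptions(precision=1,suppress=True)
p=pose();print(p)
im,d,W=cloud("side","s6.png")
g=W.reshape(-1,3);g=g[np.isfinite(g[:,0])]
t=g[(np.hypot(g[:,0]-657,g[:,1]-67)<24)&(g[:,2]>130)&(g[:,2]<160)];print("cap top",len(t),np.percentile(t[:,2],98))
im,d,W=cloud("top","t6.png");g=W.reshape(-1,3);g=g[np.isfinite(g[:,0])]
t=g[(np.hypot(g[:,0]-444,g[:,1]-201)<30)&(g[:,2]>108)&(g[:,2]<122)];print("knob",len(t),t.mean(0), cv2.minEnclosingCircle(t[:,:2].astype(np.float32)))
k=t.mean(0)[:2];a=TH0-np.arctan2(*(k-PV)[::-1]);print("angle",a%(2*np.pi))
a=1.6
plan([(kn(a)[0],kn(a)[1],350,kn(a)[3])])
E
```

```text
[658.1  68.3 401.8   1.4]
cap top 187 150.28241197429898
knob 54 [442.7 200.8 115.7] ((443.0384826660156, 201.09063720703125), 10.990921020507812)
angle 1.5858886394766287
rows 14
[[0.127, -0.334, 0.067], [0.082, -0.348, 0.067], [0.036, -0.356, 0.067], [-0.01, -0.357, 0.067], [-0.056, -0.353, 0.067], [-0.102, -0.343, 0.067], [-0.145, -0.327, 0.067], [-0.186, -0.305, 0.067]] [0.867, 0.867, 0.867, 0.867, 0.867, 0.867, 0.867, 0.867]
[[-0.224, -0.278, 0.067], [-0.258, -0.247, 0.067], [-0.288, -0.211, 0.067], [-0.313, -0.172, 0.067], [-0.333, -0.13, 0.067], [-0.347, -0.086, 0.067]] [0.867, 0.867, 0.867, 0.867, 0.867, 0.867]
```

```bash
cat >> h.py <<'E'
PV=np.array([608.4,122.7]); TH0=np.arctan2(-168.2,-72.1); RK=183.
E
python3 - <<'E'
from h import *
k=np.array([443,201.]);A=(TH0-np.arctan2(*(k-PV)[::-1]))%(2*np.pi);print(A,kn(A))
q=kn(A);plan([(q[0],q[1],340,q[3])])
plan([(q[0],q[1],258,q[3],25)],start=(q[0],q[1],340,q[3]))
plan([kn(a) for a in A+(np.arange(1,17)/16)*(0.01-A)],start=kn(A))
E
```

```text
1.6079730817492077 (np.float64(442.9976539558793), np.float64(201.00111061218058), 258, np.float64(-0.4421402926922384))
rows 13
[[0.134, -0.365, 0.088], [0.082, -0.38, 0.088], [0.028, -0.388, 0.088], [-0.026, -0.388, 0.088], [-0.079, -0.38, 0.088], [-0.132, -0.366, 0.088], [-0.181, -0.344, 0.088], [-0.227, -0.315, 0.088]] [0.929, 0.929, 0.929, 0.929, 0.929, 0.929, 0.929, 0.929]
[[-0.269, -0.281, 0.088], [-0.305, -0.241, 0.088], [-0.336, -0.196, 0.088], [-0.36, -0.148, 0.088], [-0.377, -0.096, 0.088]] [0.929, 0.929, 0.929, 0.929, 0.929]
rows 4
[[0.0, -0.0, 0.41], [0.0, -0.0, 0.41], [0.0, -0.0, 0.41], [0.0, -0.0, 0.41]] [-0.0, -0.0, -0.0, -0.0]
rows 16
[[0.018, 0.365, -0.0], [0.018, 0.365, -0.0], [0.018, 0.365, -0.0], [0.018, 0.365, -0.0], [0.018, 0.365, -0.0], [0.018, 0.365, -0.0], [0.018, 0.365, -0.0], [0.018, 0.365, -0.0]] [-0.666, -0.666, -0.666, -0.666, -0.666, -0.666, -0.666, -0.666]
[[0.018, 0.365, -0.0], [0.018, 0.365, -0.0], [0.018, 0.365, -0.0], [0.018, 0.365, -0.0], [0.018, 0.365, -0.0], [0.018, 0.365, -0.0], [0.018, 0.365, -0.0], [0.018, 0.365, -0.0]] [-0.666, -0.666, -0.666, -0.666, -0.666, -0.666, -0.666, -0.666]
```

>>> jog_arm:
  offset:
    - [0.134,-0.365,0.088]
    - [0.082,-0.38,0.088]
    - [0.028,-0.388,0.088]
    - [-0.026,-0.388,0.088]
    - [-0.079,-0.38,0.088]
    - [-0.132,-0.366,0.088]
    - [-0.181,-0.344,0.088]
    - [-0.227,-0.315,0.088]
  roll: [0.929,0.929,0.929,0.929,0.929,0.929,0.929,0.929]

```text
time: 25.1
tcp_pos: [524.8, 150.3, 359.5]
orientation: [3.117, 0.39, -0.004]
contact_force: [-0.4, -0.4, 0.7]
opening: -0.1
grasp_force: 0.0
```

>>> jog_arm:
  offset:
    - [-0.269,-0.281,0.088]
    - [-0.305,-0.241,0.088]
    - [-0.336,-0.196,0.088]
    - [-0.36,-0.148,0.088]
    - [-0.377,-0.096,0.088]
    - [0,0,0]
    - [0,0,0]
  roll: [0.929,0.929,0.929,0.929,0.929,0,0]
  fingers: -0.6

```text
time: 25.8
tcp_pos: [442.8, 201.0, 338.6]
orientation: [3.066, -0.683, -0.002]
contact_force: [-0.5, -0.7, -0.1]
opening: 68.0
grasp_force: 0.0
```

>>> jog_arm:
  offset:
    - [0,0,0.4]
    - [0,0,0.4]
    - [0,0,0.4]
    - [0,0,0.3]
    - [0,0,0]
  roll: [0,0,0,0,0]

```text
time: 26.3
tcp_pos: [442.9, 200.6, 262.3]
orientation: [3.064, -0.687, -0.004]
contact_force: [0.1, 0.3, 0.9]
opening: 68.5
grasp_force: 0.0
```

>>> jog_arm:
  offset:
    - [0,0,0]
    - [0,0,0]
    - [0,0,0]
    - [0,0,0]
    - [0,0,0]
    - [0,0,0]
  roll: [0,0,0,0,0,0]
  fingers: 1

```text
time: 26.9
tcp_pos: [443.1, 201.1, 265.6]
orientation: [-3.064, 0.688, -0.002]
contact_force: [-0.4, -1.1, 6.8]
opening: 20.9
grasp_force: 29.6
```

>>> jog_arm:
  offset:
    - [0.018,0.365,0]
    - [0.018,0.365,0]
    - [0.018,0.365,0]
    - [0.018,0.365,0]
    - [0.018,0.365,0]
    - [0.018,0.365,0]
    - [0.018,0.365,0]
    - [0.018,0.365,0]
  roll: [-0.667,-0.667,-0.667,-0.667,-0.667,-0.667,-0.667,-0.667]

```text
time: 27.7
tcp_pos: [437.5, 58.3, 265.7]
orientation: [-3.09, -0.567, -0.007]
contact_force: [19.6, 9.8, -4.8]
opening: 20.8
grasp_force: 29.6
```

>>> jog_arm:
  offset:
    - [0.018,0.365,0]
    - [0.018,0.365,0]
    - [0.018,0.365,0]
    - [0.018,0.365,0]
    - [0.018,0.365,0]
    - [0.018,0.365,0]
    - [0.018,0.365,0]
  roll: [-0.667,-0.667,-0.667,-0.667,-0.667,-0.667,-0.667]

```text
time: 28.4
tcp_pos: [519.7, -35.7, 265.7]
orientation: [-2.707, -1.592, -0.01]
contact_force: [15.0, 28.5, 1.4]
opening: 20.9
grasp_force: 30.2
```

>>> jog_arm:
  offset:
    - [0.01,0.18,0]
    - [0.01,0.18,0]
    - [0,0,0]
    - [0,0,0]
  roll: [-0.33,-0.33,0,0]

```text
time: 28.8
tcp_pos: [535.5, -43.2, 265.7]
orientation: [-2.629, -1.719, -0.006]
contact_force: [6.8, 13.2, 4.4]
opening: 21.1
grasp_force: 30.5
```

```bash
python3 - <<'E'
from h import *
o=get_obs();print(pose(),kn(0),o["contact_force"],o["opening"])
E
```

```text
[535.53654063 -43.22630259 265.65196234   1.15824308] (np.float64(536.3006996971811), np.float64(-45.498367696728664), 258, np.float64(1.1658327890569693)) [ 6.8132992  13.17307822  4.35082598] 21.084453541132813
```

>>> jog_arm:
  offset:
    - [0.02,0.04,0]
    - [0.02,0.04,0]
    - [0,0.02,0]
    - [0,0,0]
  roll: [0,0,0,0]

```text
time: 29.2
tcp_pos: [540.3, -44.3, 265.7]
orientation: [2.628, 1.719, 0.001]
contact_force: [-1.9, -0.8, 7.5]
opening: 20.9
grasp_force: 30.8
```

>>> jog_arm:
  offset:
    - [0,0,0]
    - [0,0,0]
    - [0,0,0]
    - [0,0,0]
  roll: [0,0,0,0]
  fingers: -0.3

```text
time: 29.6
tcp_pos: [540.1, -44.2, 264.5]
orientation: [-2.63, -1.719, 0.0]
contact_force: [0.6, -0.7, -0.2]
opening: 55.3
grasp_force: 0.0
```

>>> jog_arm:
  offset:
    - [0,0,-0.5]
    - [0,0,-0.9]
    - [0,0,-0.9]
    - [0,0,-0.9]
    - [0,0,-0.3]
    - [0,0,0]
  roll: [0,0,0,0,0,0]

```text
time: 30.2
tcp_pos: [540.1, -44.2, 442.1]
orientation: [2.628, 1.717, 0.005]
contact_force: [0.0, -0.5, -0.5]
opening: 55.8
grasp_force: 0.0
```

```bash
python3 - <<'E'
from h import *
np.set_printoptions(precision=1,suppress=True)
p=pose();print(p)
im,d,W=cloud("wrist","w7.png")
g=W.reshape(-1,3);g=g[np.isfinite(g[:,0])]
t=g[(np.hypot(g[:,0]-536,g[:,1]+45)<25)&(g[:,2]>112)&(g[:,2]<122)];print("knob",len(t),t.mean(0), cv2.minEnclosingCircle(t[:,:2].astype(np.float32)))
k=np.array(cv2.minEnclosingCircle(t[:,:2].astype(np.float32))[0]);a=TH0-np.arctan2(*(k-PV)[::-1]);print("angle",a)
im,d,W=cloud("top","t7.png")
im,d,S=cloud("side","s7.png"); np.save("s7.npy",S); np.save("t7.npy",W)
# wheel plane/axis: rim circle fit using side & top points
g=np.r_[W.reshape(-1,3),S.reshape(-1,3)];g=g[np.isfinite(g[:,0])]
b=g[(g[:,0]>400)&(g[:,0]<600)&(g[:,1]>295)&(g[:,1]<352)&(g[:,2]>120)];print("peg",len(b),b.min(0),b.max(0),b.mean(0))
for y in range(300,350,8):
    t=b[(b[:,1]>y)&(b[:,1]<y+8)]
    if len(t): print(y+4,len(t),"x",t[:,0].min(),t[:,0].max(),"ztop",t[:,2].max(),"z",t[:,2].min())
t=g[(g[:,1]>352)&(g[:,1]<400)&(g[:,0]>400)&(g[:,0]<600)]
for y in range(352,400,6):
    s=t[(t[:,1]>y)&(t[:,1]<=y+6)]
    if len(s): print(y,len(s),np.percentile(s,1,0),np.percentile(s,99,0))
I=cv2.imread("pics/s7.png");cv2.imwrite("pics/s7c.png",cv2.resize(I[70:230,140:340],None,fx=3.5,fy=3.5,interpolation=cv2.INTER_CUBIC))
E
```

```text
[540.1 -44.2 442.1   1.2]
knob 532 [539.9 -46.6 115.8] ((539.5422973632812, -46.925472259521484), 10.913125038146973)
angle -0.019347294234673962
peg 234 [454.1 305.6 170.3] [476.2 351.9 191.1] [464.2 327.6 183.2]
304 8 x 463.27761040649676 473.4198626837467 ztop 181.1798538438236 z 176.34279901477544
312 61 x 458.30546655761674 476.2253286135163 ztop 190.2644028648574 z 171.04851825490755
320 36 x 456.95813337096007 476.0094068910422 ztop 191.12543929163326 z 174.27648882241147
328 32 x 455.6645338428403 473.64486904753164 ztop 190.18979272224556 z 172.19260931637166
336 37 x 455.56717211226425 474.0779712956922 ztop 190.7426695845927 z 175.04442953219018
344 42 x 454.1009252453341 471.5120277628598 ztop 190.47442311169493 z 170.34305730737253
352 18 x 455.11121101517995 472.10935631861093 ztop 189.72806213980084 z 175.42731582523936
352 249 [402.5 352.1  -7.4] [598.  357.9 187.8]
358 244 [404.7 358.   -5.7] [596.7 363.9 187.6]
364 382 [403.1 364.1  -5.4] [597.  370.  188.2]
370 1015 [408.9 370.1  -5.3] [590.6 376.  203.6]
376 1315 [410.3 376.1  -4.5] [589.3 382.  209.8]
382 1012 [411.4 382.   -4.5] [588.3 387.9 210.2]
388 639 [404.4 388.   -5.6] [591.1 393.9 210.7]
394 465 [403.  394.1  -4.4] [596.3 399.9 206. ]
```

View pics/s7c.png

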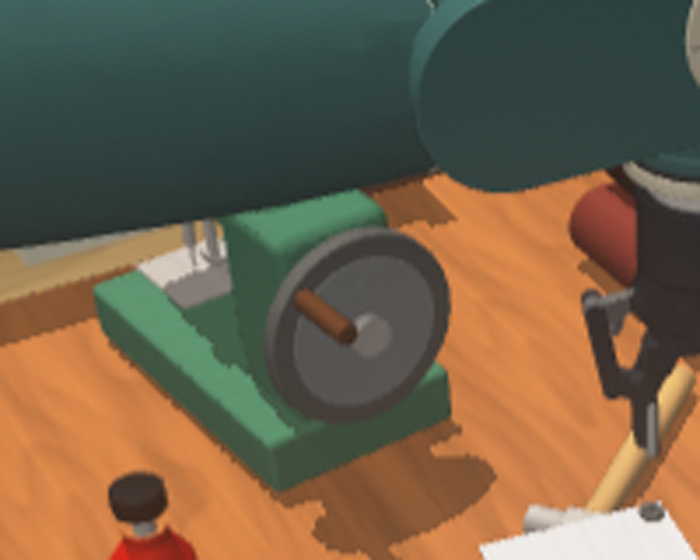

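The knob is back at its closed position, at (540,-47). The side crop shows the peg leaning towards the robot, at about (325,315) in the crop. In the world the peg's middle is near (464,337,181), so the wheel angle is about -0.71.

```bash
cat >> h.py <<'E'
def pg(t,dz=150): s=68*np.sin(t); return (510+.995*s,327+.1*s,130+68*np.cos(t)+dz,1.67)
E
python3 - <<'E'
from h import *
q=pg(-.71);print(q)
plan([(q[0],q[1],430,1.67)])
E
```

```text
(np.float64(465.8969270526828), np.float64(322.56753035705356), np.float64(331.56860756735455), 1.67)
rows 9
[[0.68, -0.478, 0.017], [0.706, -0.439, 0.017], [0.73, -0.398, 0.017], [0.752, -0.356, 0.017], [0.771, -0.312, 0.017], [0.787, -0.268, 0.017], [0.801, -0.223, 0.017], [0.813, -0.177, 0.017]] [-0.379, -0.379, -0.379, -0.379, -0.379, -0.379, -0.379, -0.379]
[[0.821, -0.13, 0.017]] [-0.379]
```

>>> jog_arm:
  offset:
    - [0.68,-0.478,0]
    - [0.706,-0.439,0]
    - [0.73,-0.398,0]
    - [0.752,-0.356,0]
    - [0.771,-0.312,0]
    - [0.787,-0.268,0]
    - [0.801,-0.223,0]
    - [0.813,-0.177,0]
  roll: [-0.379,-0.379,-0.379,-0.379,-0.379,-0.379,-0.379,-0.379]

```text
time: 31.15
tcp_pos: [473.5, 283.5, 437.6]
orientation: [-2.171, -2.269, 0.004]
contact_force: [0.7, -0.3, 0.3]
opening: 55.5
grasp_force: 0.0
```

>>> jog_arm:
  offset:
    - [0.821,-0.13,0]
    - [0,0,0]
    - [0,0,0]
  roll: [-0.379,0,0]

```text
time: 31.45
tcp_pos: [465.8, 323.3, 437.6]
orientation: [-2.107, -2.329, 0.004]
contact_force: [-0.6, -0.4, 0.5]
opening: 55.6
grasp_force: 0.0
```

```bash
python3 - <<'E'
from h import *
np.set_printoptions(precision=1,suppress=True)
p=pose();print(p)
im,d,W=cloud("wrist","w8.png")
g=W.reshape(-1,3);g=g[np.isfinite(g[:,0])]
b=g[(g[:,0]>440)&(g[:,0]<500)&(g[:,1]>295)&(g[:,1]<370)&(g[:,2]>165)&(g[:,2]<215)]
for y in range(300,370,8):
    t=b[(b[:,1]>y)&(b[:,1]<y+8)]
    if len(t)>5: print(y+4,len(t),"x",np.percentile(t[:,0],[2,50,98]),"ztop",np.percentile(t[:,2],97))
plan([pg(-.71)])
E
```

```text
[465.8 323.3 437.6   1.7]
312 169 x [459.6 467.3 476.1] ztop 186.96643679996862
320 320 x [459.1 467.2 475.6] ztop 186.79110299612432
328 335 x [458.  466.3 474.7] ztop 186.90779518145484
336 352 x [457.  465.3 473.8] ztop 186.86733290965995
344 355 x [456.3 464.7 473. ] ztop 186.85849825458618
352 367 x [455.4 463.7 471.9] ztop 186.81151540714288
360 385 x [454.2 462.8 471.1] ztop 186.90089026397746
368 297 x [453.6 461.9 470.3] ztop 186.7989812934691
rows 3
[[0.001, -0.001, 0.71], [0.001, -0.001, 0.71], [0.001, -0.001, 0.71]] [-0.001, -0.001, -0.001]
```

View pics/w8.png

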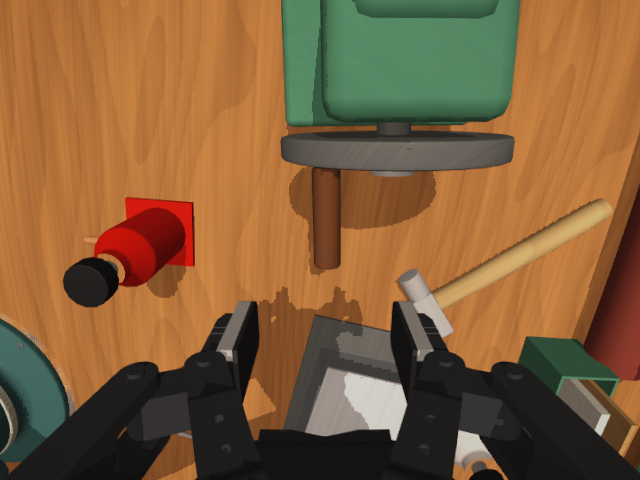

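```bash
python3 - <<'E'
from h import *
np.set_printoptions(precision=1,suppress=True)
im,d,W=cloud("wrist","w9.png")
for u,v in((350,345),(320,370),(350,420),(330,400),(380,440),(300,440),(370,390)): print(u,v,W[v,u],im[v,u])
g=W.reshape(-1,3);g=g[np.isfinite(g[:,0])]
r=g[(g[:,1]>374)&(g[:,1]<396)&(g[:,2]>120)&(g[:,0]>400)&(g[:,0]<620)]
# rim: circle fit in (x,z) of outermost points
y0=385
x=r[:,0]+.105*(r[:,1]-y0)
pts=[]
for a in range(425,600,6):
    s=(x>a)&(x<a+6)
    if s.sum()>5: pts.append((a+3,np.percentile(r[s,2],90)))
pts=np.array(pts);print(pts[::4])
A=np.c_[2*pts,np.ones(len(pts))];s=np.linalg.lstsq(A,(pts**2).sum(1),rcond=None)[0];print("centre",s[:2],"r",np.sqrt(s[2]+s[0]**2+s[1]**2))
print(x.min(),x.max())
E
```

```text
350 345 [515.7 136.9   4.2] [107 101  92]
320 370 [479.5 130.1  49.2] [61 58 55]
350 420 [516.9  90.1  79.9] [157 146 138]
330 400 [492.  116.4  80.8] [159 147 140]
380 440 [477.9 333.5 340.2] [19 19 18]
300 440 [459.6 330.6 339.1] [19 19 19]
370 390 [533.1 132.9  79.8] [208 204 195]
[[428.  147.2]
 [452.  188.3]
 [476.  203.3]
 [500.  209.4]
 [524.  208. ]
 [548.  199.8]
 [572.  180. ]]
centre [508.4 126.4] r 83.34919994316145
428.2221854864578 576.7727390262735
```

```bash
cat >> h.py <<'E'
def pg(t,dz=150): s=68*np.sin(t); return (514.5+.995*s,328+.105*s,130+68*np.cos(t)+dz,1.67)
E
python3 - <<'E'
from h import *
print(pg(-.78)); plan([pg(-.78)])
ts=np.linspace(-.78,.2,15)
plan([pg(t) for t in ts[1:]],start=pg(ts[0]))
E
```

```text
(np.float64(466.91611449690026), np.float64(322.97858494690905), np.float64(328.34212058483484), 1.67)
rows 3
[[0.006, 0.006, 0.735], [0.006, 0.006, 0.735], [0.006, 0.006, 0.735]] [-0.003, -0.003, -0.003]
rows 14
[[0.0, 0.07, -0.065], [0.0, 0.074, -0.059], [0.0, 0.078, -0.054], [0.0, 0.082, -0.049], [0.001, 0.085, -0.043], [0.001, 0.088, -0.037], [0.001, 0.09, -0.03], [0.001, 0.092, -0.024]] [-0.0, -0.0, -0.0, -0.0, -0.0, -0.0, -0.0, -0.0]
[[0.001, 0.094, -0.018], [0.001, 0.095, -0.011], [0.001, 0.095, -0.004], [0.001, 0.095, 0.002], [0.001, 0.095, 0.009], [0.001, 0.094, 0.016]] [-0.0, -0.0, -0.0, -0.0, -0.0, -0.0]
```

>>> jog_arm:
  offset:
    - [0,0.01,0.7]
    - [0,0,0.7]
    - [0,0,0.5]
    - [0,0,0.25]
    - [0,0,0]
  roll: [0,0,0,0,0]

```text
time: 32.05
tcp_pos: [466.6, 321.8, 330.7]
orientation: [-2.111, -2.326, 0.004]
contact_force: [-0.5, -0.1, 0.6]
opening: 55.6
grasp_force: 0.0
```

>>> jog_arm:
  offset:
    - [0,0,0]
    - [0,0,0]
    - [0,0,0]
    - [0,0,0]
  roll: [0,0,0,0]
  fingers: 0.4
  newtons: 20

```text
time: 32.45
tcp_pos: [466.5, 322.7, 332.9]
orientation: [2.109, 2.328, 0.002]
contact_force: [0.1, -0.3, 0.4]
opening: 25.3
grasp_force: 0.0
```

>>> jog_arm:
  offset:
    - [0,0.07,-0.065]
    - [0,0.074,-0.059]
    - [0,0.078,-0.054]
    - [0,0.082,-0.049]
    - [0.001,0.085,-0.043]
    - [0.001,0.088,-0.037]
    - [0.001,0.09,-0.03]
    - [0.001,0.092,-0.024]
  roll: [0,0,0,0,0,0,0,0]

```text
time: 33.25
tcp_pos: [499.0, 326.3, 351.1]
orientation: [-2.108, -2.328, 0.002]
contact_force: [-12.5, -0.8, 7.2]
opening: 25.5
grasp_force: 6.1
```

>>> jog_arm:
  offset:
    - [0.001,0.094,-0.018]
    - [0.001,0.095,-0.011]
    - [0.001,0.095,-0.004]
    - [0.001,0.095,0.002]
    - [0.001,0.095,0.009]
    - [0.001,0.094,0.016]
    - [0,0,0]
    - [0,0,0]
  roll: [0,0,0,0,0,0,0,0]

```text
time: 34.05
tcp_pos: [527.6, 329.2, 350.4]
orientation: [2.109, 2.328, 0.0]
contact_force: [-0.8, -0.2, 0.8]
opening: 25.6
grasp_force: 0.0
```

```bash
python3 - <<'E'
from h import *
np.set_printoptions(precision=1,suppress=True)
p=pose();print(p,pg(.2))
for n in("wrist","side","top"):
    im,d,W=cloud(n,n+"10.png")
    g=W.reshape(-1,3);g=g[np.isfinite(g[:,0])]
    b=g[(g[:,0]>480)&(g[:,0]<560)&(g[:,2]>165)&(g[:,2]<225)&(g[:,1]<368)&(g[:,1]>300)]
    for y in range(300,368,8):
        t=b[(b[:,1]>y)&(b[:,1]<y+8)]
        if len(t)>5: print(n,y+4,len(t),"x",np.percentile(t[:,0],[2,50,98]),"ztop",np.percentile(t[:,2],97))
E
```

```text
[527.6 329.2 350.4   1.7] (np.float64(527.9419669215938), np.float64(329.41849902187676), np.float64(346.6445272932044), 1.67)
wrist 320 951 x [513.9 523.6 543. ] ztop 221.8246361996667
wrist 328 1589 x [513.2 525.4 542.6] ztop 221.82862622906725
wrist 336 4759 x [491.  513.3 557.6] ztop 224.21909454257147
wrist 344 2668 x [506.4 541.1 551.8] ztop 224.23531851572793
wrist 352 1064 x [513.6 522.3 530.6] ztop 206.097976171025
wrist 360 1145 x [512.7 521.4 529.7] ztop 206.09053911763735
wrist 368 609 x [511.9 520.9 529.1] ztop 206.18906672879396
side 312 30 x [491.8 509.9 549.3] ztop 223.70674511235134
side 320 152 x [500.2 519.6 551.4] ztop 223.6212156016736
side 328 61 x [499.9 540.4 557.7] ztop 221.2163245812401
side 336 28 x [500.9 540.1 542.7] ztop 222.62586469956153
side 344 13 x [530.1 540.5 545.7] ztop 224.49737615119912
top 320 7 x [501.  503.1 505.6] ztop 218.86092383763147
```

>>> jog_arm:
  offset:
    - [0,0.05,0.01]
    - [0,0.04,0]
    - [0,0,0]
    - [0,0,0]
  roll: [0,0,0,0]

```text
time: 34.6
tcp_pos: [532.1, 329.6, 350.0]
orientation: [2.109, 2.328, 0.0]
contact_force: [0.4, 1.2, -0.5]
opening: 25.6
grasp_force: 0.2
```

>>> jog_arm:
  offset:
    - [0,0,0]
    - [0,0,0]
    - [0,0,0]
    - [0,0,0]
  roll: [0,0,0,0]
  fingers: -0.3

```text
time: 35.0
tcp_pos: [531.9, 329.6, 350.0]
orientation: [2.109, 2.328, 0.0]
contact_force: [-0.9, -0.5, -0.3]
opening: 56.0
grasp_force: 0.0
```

>>> jog_arm:
  offset:
    - [0,0,-0.4]
    - [0,0,-0.8]
    - [0,0,-0.8]
    - [-0.5,0,-0.4]
    - [-0.8,0,0]
    - [-0.8,0,0]
    - [0,0,0]
    - [0,0,0]
  roll: [0,0,0,0,0,0,0,0]

```text
time: 35.8
tcp_pos: [542.3, 224.5, 470.2]
orientation: [2.111, 2.326, 0.001]
contact_force: [0.3, 0.8, 0.0]
opening: 55.6
grasp_force: 0.0
```

```bash
python3 - <<'E'
from h import *
np.set_printoptions(precision=1,suppress=True)
p=pose();print(p)
im,d,W=cloud("wrist","w11.png")
g=W.reshape(-1,3);g=g[np.isfinite(g[:,0])]
b=g[(g[:,0]>440)&(g[:,0]<560)&(g[:,2]>175)&(g[:,2]<225)&(g[:,1]<366)&(g[:,1]>300)]
for y in range(308,368,16):
    t=b[(b[:,1]>y)&(b[:,1]<y+8)]
    if len(t)>5: print(y+4,len(t),"x",np.percentile(t[:,0],[2,50,98]),"ztop",np.percentile(t[:,2],97))
im,d,W=cloud("top","t11.png");g=W.reshape(-1,3);g=g[np.isfinite(g[:,0])]
for q,z0,z1 in(((648,-187),55,71),((657,67),140,160),((540,-47),110,122)):
    t=g[(np.hypot(g[:,0]-q[0],g[:,1]-q[1])<26)&(g[:,2]>z0)&(g[:,2]<z1)];print(len(t),t.mean(0) if len(t) else 0)
E
```

```text
[542.3 224.5 470.2   1.7]
328 434 x [519.9 528.6 537. ] ztop 205.27065043446513
344 461 x [518.  526.8 535.3] ztop 205.52551838056547
360 487 x [516.1 525.  533.7] ztop 205.40237615793012
199 [ 646.9 -188.7   65.3]
162 [656.9  67.2 148.4]
49 [540.4 -48.3 116.8]
```

View pics/t11.png

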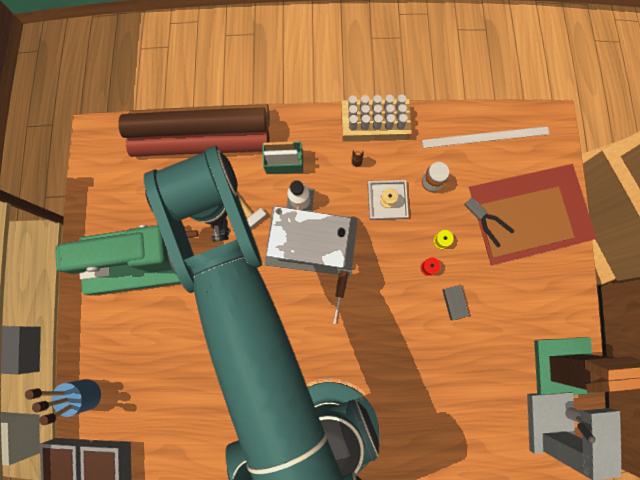

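The peg is now at about 0.21 rad past the top. The cover is shut at (310,240), the empty spool is in the tray at (390,198), and the pump cap is up.

```bash
python3 -c "
from rig import *
print(job_done())"
```

```text
the job is handed in; nothing more can be done
None
```

The job is done and handed in; no verdict came back. By the camera, the empty spool is in the tray, the pump cap is back up, the cover is shut and the wheel rests about 0.2 rad past the top. Both full spools (only two were present) went into the well, though the second's position there was not re-measured after release.

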